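# Put the two tall tins away in the divided crate

### The arm

A 6-joint arm with a two-finger parallel gripper is mounted at the origin on the work surface. World frame = base frame: x ahead of the robot, y to its left, z up, the work surface at z = 0. Lengths are in m, angles in rad, forces in N, time in s.
With the tool pointing down it reaches from about 0.425 to 0.95 m from the base axis. Payload 3.5 kg.
Tool frame: the origin (TCP) lies midway between the tips of the shut fingers; the grasp point (between the pads) lies 19 mm behind it; z points along the fingers, y is the line along which they close (so a half turn about z gives the same grasp; the last joint's range is limited). The gripper opens to 85 mm and grips with 20 to 120 N. Pads are 22 mm wide; open, the fingers measure 114 mm over their backs; the gripper's body (76 mm by 85 mm) begins 54 mm behind the grasp point. The pads swing forward as they close: fully open they stand 13 mm farther back than shut.
Start: joints at [1.182, 0.286, 1.577, -0, 1.279, -0.15], TCP at [0.16, 0.656, 0.231] pointing down, gripper open.
Joint ranges: [-2.77, 2.77], [-0.9, 2.22], [0.21, 2.48], [-1.53, 4.67], [0.24, 2.81], [-2.84, 2.84]. Speed limits (rad/s): [2.79, 2.79, 3.14, 3.14, 3.14, 3.14].

### API

Orientations are given as a unit quaternion [w, x, y, z].
In Python, from station import bot gives the robot as it stands. The module is installed in compiled form; this text tells all that it offers.
- The arm moves only by the tool servo_tool, never from a script. Its argument "moves" is a list that holds one entry, the list of rows, each a list of 7 numbers: the turn, a rotation vector about the tool's x, y, z in degrees, then the shift along the tool's x, y, z in mm, then the closure, from -1 (fully open) to 1 (shut), so that 0 is half open. A call has 1 to 12 rows; each row is the pose to reach, as a shift and turn from the pose commanded when the call began, along the tool's axes at that moment; what a row does not reach only later rows make up. A row lasts 1/10 s, in which the tool goes at most 50 mm and 8.59 degrees, less where a joint would pass 70% of its speed; a pose out of reach is approached as far as the arm can. A call with a gripper value outside its range is refused whole. The fingers move at their own pace and stop on an object; "grip_force" is the grip in N (left out, the last holds). Time passes only in rows, so rows that repeat a pose let the fingers close. It gives the time, the measured TCP pose, the force, the opening and the grip force at its end, in the units of the state.
- bot.read_state(): the state, without advancing time (a new reading comes with each control period).
- bot.read_camera(name): name is "scene" or "top" or "wrist"; returns a dict with "frame" (400x640x3 uint8, red, green, blue), "fx", "fy", "cx", "cy" (pixels), "origin" and "attitude" of the camera in the world; the wrist camera has in their place "tool_from_camera" (4x4, takes a point from camera to tool coordinates, whose origin is the TCP and whose axes are the flange's). Camera axes: x right, y up, looking along -z (the intrinsics and any distortion apply to the point x, -y, -z); pixel columns grow to the right and rows downward; lengths in m; the calibration is good to about 2 mm. A picture is of the moment at which its call begins: read the wrist's pose just before it. There is no depth.
- bot.close_job(): hands the job in; it is judged then, once.
The state is a dict: "clock": time; "q": joint angles; "joint_vel": joint speeds; "tau": joint torques, N m; "eef_pos": TCP position; "ee_rot": TCP orientation; "ft_force": force on the tool from outside, world axes, zero at the start; "torque": the same for the moment, N m; "finger_gap": opening from 0.0 (shut) to 1.0 (fully open); "grasp_force": force on a finger pad.
Only numpy, scipy, OpenCV 4.12 (cv2) and the standard library are available. Lean on these libraries where they do the work, as an engineer would, in place of code of your own. Each camera call takes 0.05 s, during which the arm holds its last target. There are 200 camera calls.

### The job

On the jeweller's bench stand two tall, straight aluminium tins among other containers. Put both of them away in the divided wooden crate, one in each of its two empty cells, standing upright on the cell floor. Do not tip the tins over on the way.

Things in the scene. Friction and masses are not known exactly. Their poses are not given: they have to be found in the camera images.
- tin_a_mid (a point): One of two alike tall tins: upright plain aluminium cylinder, 46 mm across, 110 mm tall, flat lid of the same width, 0.2 kg, loose on the bench. Point: its centre, 55 mm above its underside; z up along its axis. Not the short wide tin (70 mm across, 56 mm tall) nor the narrow-necked flask (54 mm, 125 mm tall) beside them; at least 110 mm between centres.
- tin_b_mid (a point): One of two alike tall tins: upright plain aluminium cylinder, 46 mm across, 110 mm tall, flat lid of the same width, 0.2 kg, loose on the bench. Point: its centre, 55 mm above its underside; z up along its axis. Not the short wide tin (70 mm across, 56 mm tall) nor the narrow-necked flask (54 mm, 125 mm tall) beside them; at least 110 mm between centres.
- cell_1_floor (a point): Empty cell of the wooden crate: middle of its flat cork-lined floor, 10 mm above the bench. Cell 84 x 84 mm inside; walls 8 mm thick, tops 45 mm above this point. z up, y along the crate's row of three cells (92 mm apart), x across it. Crate fixed, 100 x 284 mm outside. The third cell, any of the three, holds an amber bottle (52 mm across, 125 mm tall).
- cell_2_floor (a point): Empty cell of the wooden crate: middle of its flat cork-lined floor, 10 mm above the bench. Cell 84 x 84 mm inside; walls 8 mm thick, tops 45 mm above this point. z up, y along the crate's row of three cells (92 mm apart), x across it. Crate fixed, 100 x 284 mm outside. The third cell, any of the three, holds an amber bottle (52 mm across, 125 mm tall).
Mind the look-alikes: they are no part of the job. What is shaped like the part that bears tin_b_mid but yellow is not meant.

How it is judged:
By the outcome, as a careful person would: the job done as asked, in the order asked, and still so for the second after the job is handed in, with the robot touching nothing.
It also fails if it takes over 53 s, if anything falls off the work surface, if the arm or the gripper's body presses on something with over 40 N, if the wrist force passes 120 N, or if a joint passes its speed limit or range.

## Working session

There is one attempt and no reset: what is moved stays moved. The work goes in short steps, Python scripts to look and compute and a tool call to move; the robot and the scene stay as the last step left them, time stands still between calls to the robot, and variables do not carry over. Pictures are saved under pics/ and viewed, at most 10 in all, crops included, and the job is handed in when it is done.

Besides the shell and the picture viewer there is one more tool, called after "Emit:" as name([rows], argument=value, ...), one row to a line, values as JSON. servo_tool: Moves the arm, as the interface text tells. Its arguments: {"type":"object","properties":{"moves":{"type":"array"},"grip_force":{"type":"number"}},"required":["moves"]}

```bash
mkdir -p pics
python3 - <<'E'
from station import bot
import cv2,numpy as np
s=bot.read_state();print(s['clock'],s['eef_pos'],s['ee_rot'],s['finger_gap'])
for n in ['top','scene','wrist']:
    c=bot.read_camera(n);cv2.imwrite(f'pics/{n}0.png',c['frame'][:,:,::-1])
    print(n,{k:(np.round(v,4).tolist()) for k,v in c.items() if k!='frame'})
E
```

```text
0.0 [0.15936277 0.65524234 0.22995137] [-3.16108265e-04  1.19092873e-01  9.92882420e-01 -1.13509414e-03] 0.999856834323342
top {'fx': 512.2065, 'fy': 512.2065, 'cx': 316.1366, 'cy': 190.119, 'origin': [0.4695, 0.0223, 1.2209], 'attitude': [-0.7057, -0.0228, 0.0094, 0.7081]}
scene {'fx': 461.6136, 'fy': 461.6136, 'cx': 307.0352, 'cy': 203.4307, 'origin': [1.2524, 0.3135, 0.701], 'attitude': [0.4934, 0.2459, 0.3542, 0.7554]}
wrist {'fx': 339.6184, 'fy': 339.6184, 'cx': 319.8083, 'cy': 200.0088, 'tool_from_camera': [[0.0006, 0.9591, 0.2831, 0.0726], [1.0, -0.0005, -0.0006, -0.0006], [-0.0004, 0.2831, -0.9591, -0.1428], [0.0, 0.0, 0.0, 1.0]]}
```

View pics/top0.png

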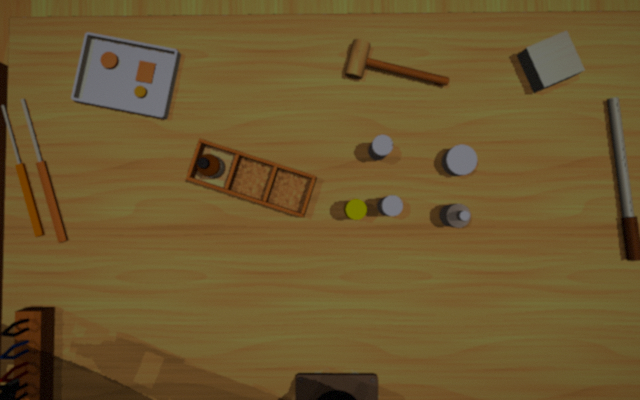

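View pics/scene0.png

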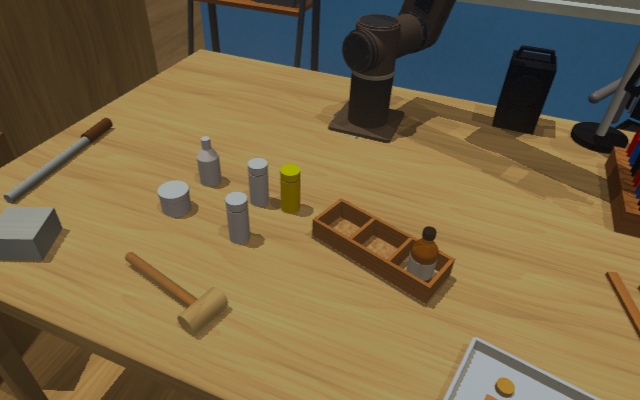

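Top view: candidates are plain tall tins at (381,147) and (391,206), the yellow tin at (356,210, not meant), the short wide tin at (460,160) and the flask at (457,215). In the scene view the tall grey tins are at (237,218) and (258,183), yellow at (290,190), short at (174,199) and flask at (209,163). I choose the two plain tall tins. The empty cells are at (250,181) and (290,190) in top, with the bottle in the cell at (207,167).

Run:
```python
import cv2,numpy as np
t=cv2.imread('pics/top0.png');s=cv2.imread('pics/scene0.png')
a=cv2.resize(t[120:230,180:480],None,fx=2.66,fy=2.66,interpolation=cv2.INTER_CUBIC)
b=cv2.resize(s[140:305,215:460],None,fx=1.8,fy=1.8,interpolation=cv2.INTER_CUBIC)
o=np.zeros((600,800,3),np.uint8);o[:a.shape[0],:a.shape[1]]=a;o[295:295+b.shape[0],:b.shape[1]]=b
for im,n in((t,'top'),(s,'scene')):
    h=cv2.cvtColor(im,cv2.COLOR_BGR2HSV)
    m=((h[...,1]<(70))&(h[...,2]>90)).astype(np.uint8)
    for c in cv2.findContours(m,cv2.RETR_EXTERNAL,cv2.CHAIN_APPROX_NONE)[0]:
        if 100<cv2.contourArea(c)<3000: 
            x=cv2.minAreaRect(c);print(n,cv2.contourArea(c),cv2.boundingRect(c),np.round(cv2.fitEllipse(c)[0],1),np.round(x[1],1))
    if n=='top':
        for (u,v) in((381,147),(391,206),(260,172),(232,172)):print(h[v,u])
        m=((h[...,0]<13)&(h[...,1]>120)).astype(np.uint8);m=cv2.morphologyEx(m,cv2.MORPH_OPEN,np.ones((2,2)))
        for c in cv2.findContours(m,cv2.RETR_EXTERNAL,cv2.CHAIN_APPROX_NONE)[0]:
            if cv2.contourArea(c)>800: print('brown',cv2.contourArea(c),cv2.minAreaRect(c),cv2.boxPoints(cv2.minAreaRect(c)).round(1).tolist())
cv2.imwrite('pics/crop.png',o)
```

```text
top 170.5 (453, 204, 18, 23) [460.3 215.1] [22.4 16.1]
top 320.5 (382, 195, 21, 21) [392.2 205.1] [20. 20.]
top 689.0 (447, 144, 31, 31) [461.7 159.2] [30.4 29. ]
top 308.5 (372, 135, 21, 20) [382.4 144.4] [19. 20.]
top 105.5 (21, 99, 20, 62) [ 30.2 128.2] [63.6  2.7]
top 552.0 (612, 98, 22, 119) [622.8 157.8] [119.5   5.9]
top 1799.5 (527, 31, 57, 55) [555.3  58.3] [43.5 44. ]
[120  12 123]
[120  14 124]
[ 15 175 118]
[ 13 201 109]
scene 116.5 (420, 264, 14, 16) [426.6 271.1] [11.2 16.4]
scene 1333.5 (0, 207, 54, 33) [ 22.6 221.7] [32. 53.]
scene 639.5 (225, 192, 23, 52) [236.  214.5] [22. 51.]
scene 702.0 (157, 180, 32, 37) [173.2 196.3] [36. 31.]
scene 472.5 (247, 158, 21, 49) [257. 179.] [48. 20.]
scene 486.5 (5, 137, 83, 60) [ 39.4 171.8] [ 6.  99.2]
scene 561.0 (197, 136, 22, 50) [207.1 161.6] [49. 21.]
scene 115.5 (592, 78, 29, 19) [604.9  88.6] [ 5.3 32.2]
scene 705.5 (518, 0, 122, 15) [573.6   7.4] [121.1  13.2]
```

View pics/crop.png

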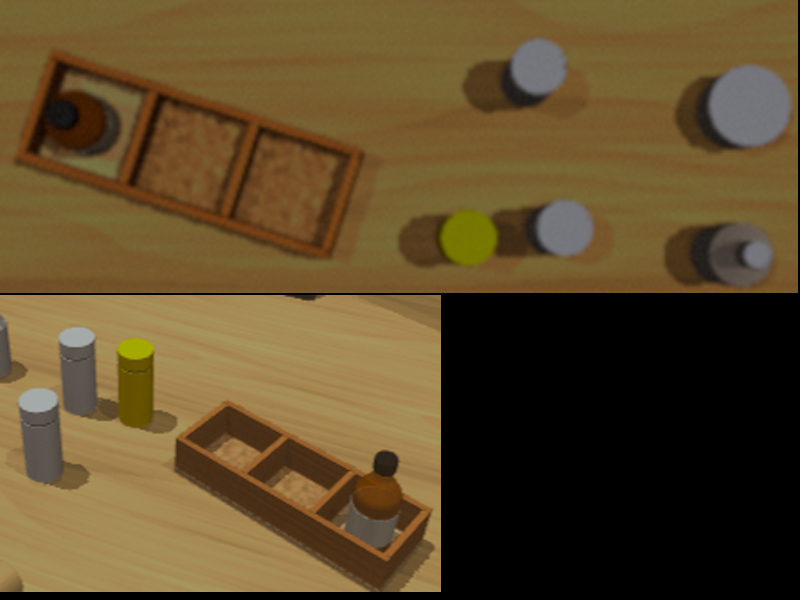

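Crop: tin lids are at top (382,145) and (392,205.5), scene (236.4,198.3) and (257.8,163.9). Crate rim corners are clear in both views, and the two right-hand cells in the top view are empty. Now triangulating.

```bash
cat > h.py <<'E'
import numpy as np,cv2
from scipy.spatial.transform import Rotation as R
from station import bot
def rot(q): return R.from_quat(np.r_[q[1:],q[0]])
def ray(c,uv,pose=None):
    d=np.array([(uv[0]-c['cx'])/c['fx'],-(uv[1]-c['cy'])/c['fy'],-1.])
    if 'origin' in c: return np.array(c['origin']),rot(c['attitude']).apply(d)
    T=np.array(c['tool_from_camera']);r=rot(pose['ee_rot'])
    return np.array(pose['eef_pos'])+r.apply(T[:3,3]),r.apply(T[:3,:3]@d)
def plane(c,uv,z,pose=None):
    o,d=ray(c,uv,pose);return o+d*(z-o[2])/d[2]
def tri(r1,r2):
    (o1,d1),(o2,d2)=r1,r2
    k=np.linalg.lstsq(np.c_[d1,-d2],o2-o1,rcond=None)[0]
    p,q=o1+d1*k[0],o2+d2*k[1];return (p+q)/2,np.linalg.norm(p-q)
E
python3 - <<'E'
from h import *
t=bot.read_camera('top');s=bot.read_camera('scene')
T=lambda x,y:(180+x/2.66,120+y/2.66)
S=lambda x,y:(215+x/1.8,140+(y-295)/1.8)
for n,a,b,z in [('A',(382.2,145.2),(236.4,198.3),.11),('B',(391.9,205.5),(257.8,163.9),.11),('Y',T(468,238),S(135,349),.11)]+[('c%d'%i,T(*p),S(*q),.055) for i,(p,q) in enumerate([((52,53),(379,558)),((362,152),(178,439)),((330,258),(226,403)),((17,160),(431,511))])]:
    p,e=tri(ray(t,a),ray(s,b));print(n,p.round(4),'gap',round(e,4),'plane top',plane(t,a,z).round(4)[:2],'scene',plane(s,b,z).round(4)[:2])
cs=np.array([(plane(t,T(*p),.055)[:2]) for p in((52,53),(362,152),(330,258),(17,160))])
m=cs.mean(0);d=(cs[0]+cs[3]-cs[1]-cs[2])/2;w=(cs[0]+cs[1]-cs[2]-cs[3])/2
print('L',np.linalg.norm(d),'W',np.linalg.norm(w),'mid',m,'yaw of row',np.degrees(np.arctan2(d[1],d[0])),np.degrees(np.arctan2(w[1],w[0])))
u=d/np.linalg.norm(d);print('cells',m,m-.092*u, np.linalg.norm(m),np.linalg.norm(m-.092*u))
st=bot.read_state();print(rot(st['ee_rot']).as_matrix().round(4))
E
```

```text
A [ 0.6177 -0.1009  0.1088] gap 0.0003 plane top [ 0.6175 -0.1007] scene [ 0.619  -0.1003]
B [ 0.4864 -0.1208  0.1079] gap 0.0001 plane top [ 0.4864 -0.1205] scene [ 0.4891 -0.1193]
Y [ 0.4782 -0.0433  0.1085] gap 0.001 plane top [ 0.478  -0.0428] scene [ 0.4803 -0.0429]
c0 [0.6401 0.3089 0.0542] gap 0.0068 plane top [0.6393 0.3121] scene [0.6423 0.3056]
c1 [0.5523 0.0454 0.0509] gap 0.0022 plane top [0.5524 0.0443] scene [0.5564 0.0482]
c2 [0.4613 0.0734 0.0492] gap 0.0025 plane top [0.4617 0.072 ] scene [0.4679 0.0767]
c3 [0.547  0.3435 0.0499] gap 0.0008 plane top [0.5468 0.3417] scene [0.5524 0.3436]
L 0.2821545270161362 W 0.09599541801446415 mid [0.55005299 0.19252904] yaw of row 72.25697157811636 -17.341857711271242
cells [0.55005299 0.19252904] [0.52201613 0.10490521] 0.5827741577186634 0.5324527650117622
[[-9.716e-01  2.365e-01 -5.000e-04]
 [ 2.365e-01  9.716e-01 -1.100e-03]
 [ 2.000e-04 -1.200e-03 -1.000e+00]]
```

Emit:
servo_tool([
  [[0,0,94,-624,-626,0,-1],[0,0,94,-624,-626,0,-1],[0,0,94,-624,-626,0,-1],[0,0,94,-624,-626,0,-1],[0,0,94,-624,-626,0,-1],[0,0,94,-624,-626,0,-1],[0,0,94,-624,-626,0,-1],[0,0,94,-624,-626,0,-1],[0,0,94,-624,-626,0,-1],[0,0,94,-624,-626,0,-1],[0,0,94,-624,-626,0,-1],[0,0,94,-624,-626,0,-1]],
])

```text
clock: 1.45
eef_pos: [0.4713, 0.1408, 0.2316]
ee_rot: [0.0, 0.808, 0.589, 0.0]
ft_force: [0.7, 0.7, 0.4]
finger_gap: 1.002
grasp_force: 0.0
```

Emit:
servo_tool([
  [[0,0,0,-185,213,0,-1],[0,0,0,-185,213,0,-1],[0,0,0,-185,213,0,-1],[0,0,0,-185,213,0,-1],[0,0,0,-185,213,0,-1],[0,0,0,-185,213,0,-1],[0,0,0,-185,213,0,-1],[0,0,0,-185,213,0,-1],[0,0,0,-185,213,0,-1]],
])

```text
clock: 2.35
eef_pos: [0.6169, -0.0971, 0.2311]
ee_rot: [-0.0, 0.807, 0.59, -0.0]
ft_force: [0.3, 0.5, -0.6]
finger_gap: 0.997
grasp_force: 0.0
```

Run:
```python
from h import *
s=bot.read_state();c=bot.read_camera('wrist');print(s['eef_pos'],s['ee_rot'])
cv2.imwrite('pics/w1.png',c['frame'][:,:,::-1])
r=rot(s['ee_rot'])
h=cv2.cvtColor(c['frame'],cv2.COLOR_RGB2HSV);m=((h[...,1]<70)&(h[...,2]>90)).astype(np.uint8)
for k in cv2.findContours(m,cv2.RETR_EXTERNAL,cv2.CHAIN_APPROX_NONE)[0]:
    if cv2.contourArea(k)>400:
        e=cv2.fitEllipse(k);print(cv2.boundingRect(k),np.round(e[0],1),np.round(e[1],1),plane(c,e[0],.109,s).round(4))
for p in((.6177,-.1009),(.4864,-.1208)):print('to go tool mm',(r.inv().apply(np.r_[p,.061]-s['eef_pos'])*1000).round(1))
```

```text
[ 0.61686453 -0.09712608  0.23109283] [-4.66582098e-04  8.07137535e-01  5.90363250e-01 -1.24701734e-04]
(216, 353, 41, 27) [235.  364.5] [23.1 37.8] [ 0.4883 -0.2342  0.109 ]
(319, 314, 62, 50) [349.3 339.4] [47.6 64. ] [ 0.5995 -0.2397  0.109 ]
(157, 202, 70, 80) [192.9 242.3] [41.8 87.1] [ 0.5008 -0.1064  0.109 ]
(296, 150, 56, 73) [323.3 190. ] [51.7 71. ] [ 0.6194 -0.0962  0.109 ]
to go tool mm [ -3.4   2.1 170.1]
to go tool mm [ -62.1 -117.   170.2]
```

View pics/w1.png

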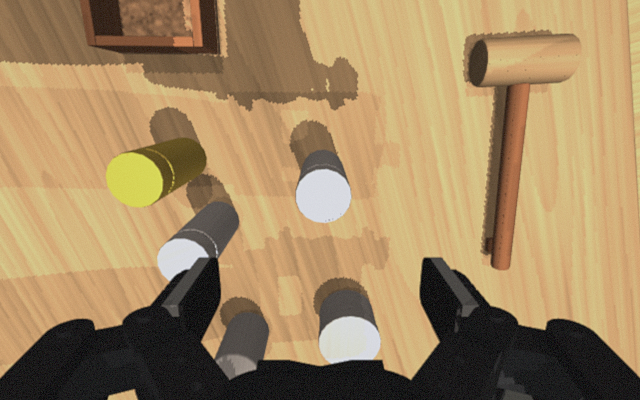

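Wrist view: lid A is at about (323,196), which agrees with the triangulated point. The yellow tin is at (135,180) and lid B at (183,257), both clear of the fingers. Descending.

Emit:
servo_tool([
  [[0,0,0,-3,2,50,-1],[0,0,0,-3,2,90,-1],[0,0,0,-3,2,130,-1],[0,0,0,-3,2,155,-1],[0,0,0,-3,2,168,-1],[0,0,0,-3,2,168,0],[0,0,0,-3,2,168,1],[0,0,0,-3,2,168,1],[0,0,0,-3,2,168,1],[0,0,0,-3,2,168,1],[0,0,0,-3,2,168,1],[0,0,0,-3,2,168,1]],
], grip_force=40)

```text
clock: 3.6
eef_pos: [0.6198, -0.1019, 0.066]
ee_rot: [0.001, 0.807, 0.59, 0.001]
ft_force: [-2.3, 1.4, 7.4]
finger_gap: 0.534
grasp_force: 40.5
```

Emit:
servo_tool([
  [[0,0,0,0,0,-15,1],[0,0,0,0,0,-45,1],[0,0,0,0,0,-85,1],[0,0,0,0,0,-125,1],[0,0,0,0,0,-155,1],[0,0,0,13,-8,-165,1],[0,0,0,40,-24,-165,1],[0,0,0,75,-45,-165,1],[0,0,0,110,-66,-165,1],[0,0,0,145,-86,-165,1],[0,0,0,180,-107,-165,1],[0,0,0,215,-128,-165,1]],
])

```text
clock: 4.8
eef_pos: [0.5596, 0.1443, 0.2266]
ee_rot: [-0.001, 0.807, 0.59, -0.001]
ft_force: [-0.1, 1.3, -2.4]
finger_gap: 0.529
grasp_force: 41.3
```

Emit:
servo_tool([
  [[0,0,0,25,-15,0,1],[0,0,0,38,-23,0,1],[0,0,0,45,-27,0,1],[0,0,0,45,-27,0,1],[0,0,0,45,-27,0,1]],
])

```text
clock: 5.3
eef_pos: [0.5499, 0.1922, 0.228]
ee_rot: [0.0, 0.808, 0.59, -0.0]
ft_force: [0.3, 0.7, -2.3]
finger_gap: 0.531
grasp_force: 41.2
```

Run:
```python
from h import *
s=bot.read_state();print(s['eef_pos'],s['ee_rot'],s['ft_force'],s['finger_gap'])
a=bot.read_camera('top')['frame'];b=bot.read_camera('scene')['frame'];w=bot.read_camera('wrist')['frame']
o=np.zeros((600,800,3),np.uint8);o[:250,:400]=cv2.resize(w,(400,250));o[:250,400:]=cv2.resize(a,(400,250))
z=cv2.resize(b[80:300,180:470],None,fx=1.55,fy=1.55);o[255:255+z.shape[0],:z.shape[1]]=z
cv2.imwrite('pics/p1.png',o[:,:,::-1])
r=rot(s['ee_rot']);print((r.inv().apply(np.r_[.551,.193,.076]-s['eef_pos'])*1000).round(1))
```

```text
[0.54989112 0.19223005 0.22802068] [ 1.93545376e-04  8.07620063e-01  5.89703047e-01 -3.34297057e-04] [ 0.25513443  0.6756663  -2.32705527] 0.5311189865398879
[  1.2   0.8 152. ]
```

View pics/p1.png

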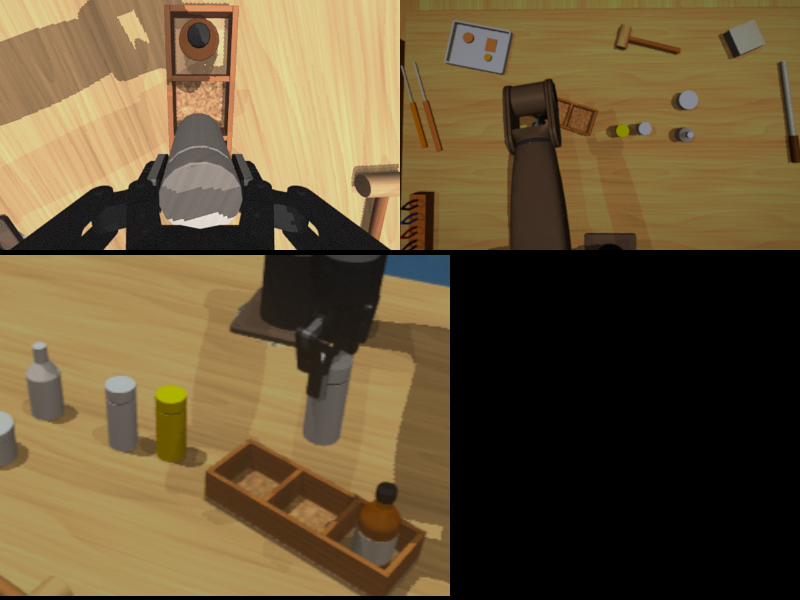

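The tin hangs upright over the middle cell (crate centred at column 200 in the wrist part, bottle ahead at (198,38)). Lowering.

Emit:
servo_tool([
  [[0,0,0,1,1,30,1],[0,0,0,1,1,60,1],[0,0,0,1,1,90,1],[0,0,0,1,1,115,1],[0,0,0,1,1,132,1],[0,0,0,1,1,142,1],[0,0,0,1,1,147,1],[0,0,0,1,1,147,1],[0,0,0,1,1,147,1]],
])

```text
clock: 6.35
eef_pos: [0.5519, 0.1938, 0.0825]
ee_rot: [0.0, 0.807, 0.59, 0.001]
ft_force: [0.6, 0.8, -2.3]
finger_gap: 0.53
grasp_force: 41.3
```

Emit:
servo_tool([
  [[0,0,0,0,0,2,1],[0,0,0,0,0,4,1],[0,0,0,0,0,4,1]],
])

```text
clock: 6.65
eef_pos: [0.5509, 0.1938, 0.0774]
ee_rot: [0.0, 0.807, 0.59, 0.0]
ft_force: [0.6, -0.2, -2.6]
finger_gap: 0.527
grasp_force: 41.3
```

Emit:
servo_tool([
  [[0,0,0,0,0,1,1],[0,0,0,0,0,2,1],[0,0,0,0,0,2,1],[0,0,0,0,0,2,1]],
])

```text
clock: 7.05
eef_pos: [0.5512, 0.194, 0.0761]
ee_rot: [0.0, 0.807, 0.59, 0.0]
ft_force: [-2.6, -0.1, 3.5]
finger_gap: 0.532
grasp_force: 41.6
```

Floor contact. Release and rise.

Emit:
servo_tool([
  [[0,0,0,0,0,0,0],[0,0,0,0,0,0,-0.4],[0,0,0,0,0,0,-1],[0,0,0,0,0,0,-1],[0,0,0,0,0,0,-1],[0,0,0,0,0,-20,-1],[0,0,0,0,0,-60,-1],[0,0,0,0,0,-105,-1],[0,0,0,0,0,-150,-1],[0,0,0,0,0,-155,-1],[0,0,0,0,0,-155,-1]],
])

```text
clock: 8.15
eef_pos: [0.5521, 0.194, 0.2328]
ee_rot: [0.001, 0.807, 0.59, 0.002]
ft_force: [-0.2, -1.1, -0.2]
finger_gap: 0.996
grasp_force: 0.0
```

Run:
```python
from h import *
s=bot.read_state();print(s['eef_pos'],s['finger_gap'])
r=rot(s['ee_rot']);print((r.inv().apply(np.r_[.4867,-.1207,s['eef_pos'][2]]-s['eef_pos'])*1000).round(1))
```

```text
[0.55210751 0.19395613 0.23275467] 0.9956594297788652
[-319.7   33.3   -0.6]
```

Emit:
servo_tool([
  [[0,0,0,-320,33,0,-1],[0,0,0,-320,33,0,-1],[0,0,0,-320,33,0,-1],[0,0,0,-320,33,0,-1],[0,0,0,-320,33,0,-1],[0,0,0,-320,33,0,-1],[0,0,0,-320,33,0,-1],[0,0,0,-320,33,0,-1],[0,0,0,-320,33,0,-1],[0,0,0,-320,33,0,-1]],
])

```text
clock: 9.15
eef_pos: [0.4849, -0.1199, 0.2291]
ee_rot: [-0.001, 0.807, 0.591, -0.0]
ft_force: [0.3, -0.3, 0.4]
finger_gap: 0.996
grasp_force: 0.0
```

Run:
```python
from h import *
s=bot.read_state();c=bot.read_camera('wrist');print(s['eef_pos'])
r=rot(s['ee_rot']);print((r.inv().apply(np.r_[.4867,-.1207,.063]-s['eef_pos'])*1000).round(1))
h=cv2.cvtColor(c['frame'],cv2.COLOR_RGB2HSV);m=((h[...,1]<70)&(h[...,2]>130)).astype(np.uint8)
for k in cv2.findContours(m,cv2.RETR_EXTERNAL,cv2.CHAIN_APPROX_NONE)[0]:
    if cv2.contourArea(k)>400:
        e=cv2.fitEllipse(k);print(cv2.boundingRect(k),np.round(e[0],1),np.round(e[1],1),plane(c,e[0],.11,s).round(4))
o=np.zeros((400,800,3),np.uint8);o[:250,:400]=cv2.resize(c['frame'],(400,250));o[:250,400:]=cv2.resize(bot.read_camera('scene')['frame'],(400,250))
cv2.imwrite('pics/p2.png',o[:250,:,::-1])
```

```text
[ 0.48492452 -0.11986875  0.22907627]
[ -0.4   2.3 166.1]
(342, 306, 30, 40) [359.2 322.8] [20.5 42.7] [ 0.4814 -0.2455  0.11  ]
(456, 266, 41, 40) [480.6 281.8] [21.  52.6] [ 0.5926 -0.2372  0.11  ]
(294, 166, 57, 55) [322.2 193.2] [53.8 55.9] [ 0.4859 -0.1203  0.11  ]
```

View pics/p2.png

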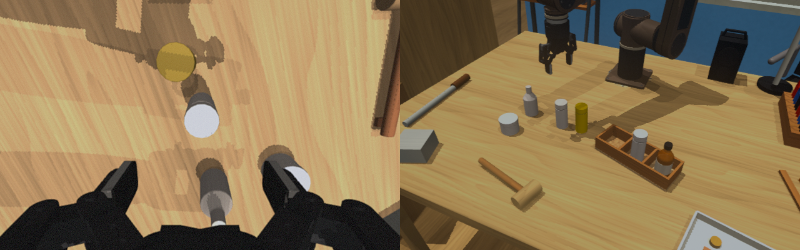

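Lid B is at (322,193) in the full wrist frame, under the gripper, and yellow at (176,62 half-size) is clear. The first tin stands upright in the middle cell. Grasp B.

Emit:
servo_tool([
  [[0,0,0,0,1,50,-1],[0,0,0,0,1,90,-1],[0,0,0,0,1,130,-1],[0,0,0,0,1,155,-1],[0,0,0,0,1,165,-1],[0,0,0,0,1,165,0],[0,0,0,0,1,165,1],[0,0,0,0,1,165,1],[0,0,0,0,1,165,1],[0,0,0,0,1,165,1],[0,0,0,0,1,165,1],[0,0,0,0,1,165,1]],
], grip_force=40)

```text
clock: 10.45
eef_pos: [0.4874, -0.1219, 0.0675]
ee_rot: [0.001, 0.807, 0.59, 0.001]
ft_force: [-1.8, 1.6, 6.7]
finger_gap: 0.536
grasp_force: 40.4
```

Emit:
servo_tool([
  [[0,0,0,0,0,-15,1],[0,0,0,0,0,-45,1],[0,0,0,0,0,-85,1],[0,0,0,0,0,-125,1],[0,0,0,0,0,-155,1],[0,0,0,15,-2,-165,1],[0,0,0,45,-7,-165,1],[0,0,0,80,-12,-165,1],[0,0,0,115,-18,-165,1],[0,0,0,150,-23,-165,1],[0,0,0,185,-29,-165,1],[0,0,0,210,-32,-165,1]],
])

```text
clock: 11.65
eef_pos: [0.5181, 0.0914, 0.2283]
ee_rot: [-0.001, 0.807, 0.591, -0.001]
ft_force: [-0.1, -0.7, -1.5]
finger_gap: 0.53
grasp_force: 41.5
```

Emit:
servo_tool([
  [[0,0,0,12,-2,0,1],[0,0,0,17,-3,0,1],[0,0,0,17,-3,0,1],[0,0,0,17,-3,0,1],[0,0,0,17,-3,0,1]],
])

```text
clock: 12.15
eef_pos: [0.5217, 0.1045, 0.2302]
ee_rot: [0.0, 0.808, 0.589, -0.0]
ft_force: [-0.6, -0.5, -3.3]
finger_gap: 0.529
grasp_force: 41.5
```

Run:
```python
from h import *
s=bot.read_state();print(s['eef_pos'],s['ft_force'],s['finger_gap'])
r=rot(s['ee_rot']);print((r.inv().apply(np.r_[.523,.105,.0775]-s['eef_pos'])*1000).round(1))
```

```text
[0.52174815 0.10448178 0.23023133] [-0.56183239 -0.52642326 -3.28194802] 0.5289637616996656
[  0.9   1.  152.7]
```

Emit:
servo_tool([
  [[0,0,0,1,1,30,1],[0,0,0,1,1,60,1],[0,0,0,1,1,90,1],[0,0,0,1,1,115,1],[0,0,0,1,1,132,1],[0,0,0,1,1,142,1],[0,0,0,1,1,147,1],[0,0,0,1,1,149,1],[0,0,0,1,1,151,1],[0,0,0,1,1,151,1],[0,0,0,1,1,151,1]],
])

```text
clock: 13.25
eef_pos: [0.5236, 0.1062, 0.0801]
ee_rot: [0.0, 0.807, 0.59, 0.001]
ft_force: [-1.0, 0.4, -3.3]
finger_gap: 0.529
grasp_force: 41.7
```

Emit:
servo_tool([
  [[0,0,0,0,0,1,1],[0,0,0,0,0,2,1],[0,0,0,0,0,3,1],[0,0,0,0,0,3,1],[0,0,0,0,0,3,1]],
])

```text
clock: 13.75
eef_pos: [0.5234, 0.1063, 0.0776]
ee_rot: [-0.0, 0.807, 0.59, 0.0]
ft_force: [-2.9, 0.4, 5.9]
finger_gap: 0.531
grasp_force: 42.2
```

Contact. Release and retreat.

Emit:
servo_tool([
  [[0,0,0,0,0,0,0],[0,0,0,0,0,0,-0.4],[0,0,0,0,0,0,-1],[0,0,0,0,0,0,-1],[0,0,0,0,0,0,-1],[0,0,0,0,0,-20,-1],[0,0,0,0,0,-60,-1],[0,0,0,0,0,-105,-1],[0,0,0,0,0,-150,-1],[0,0,0,0,0,-155,-1],[0,0,0,-50,0,-155,-1],[0,0,0,-100,0,-155,-1]],
])

```text
clock: 14.95
eef_pos: [0.4924, 0.0107, 0.2315]
ee_rot: [0.0, 0.806, 0.592, 0.0]
ft_force: [0.4, 0.2, -0.3]
finger_gap: 0.999
grasp_force: 0.0
```

Emit:
servo_tool([
  [[0,0,0,-100,0,0,-1],[0,0,0,-100,0,0,-1],[0,0,0,-100,0,0,-1],[0,0,0,-100,0,0,-1]],
])

```text
clock: 15.35
eef_pos: [0.4618, -0.0854, 0.2308]
ee_rot: [-0.0, 0.808, 0.589, 0.0]
ft_force: [-0.2, 0.1, -0.2]
finger_gap: 1.004
grasp_force: 0.0
```

Run:
```python
from h import *
a=bot.read_camera('top')['frame'];b=bot.read_camera('scene')['frame']
o=np.zeros((500,800,3),np.uint8);z=cv2.resize(a[100:260,150:490],(400,188));o[:188,:400]=z
o[:400,400:]=cv2.resize(b[130:310,290:470],(400,400));cv2.imwrite('pics/p3.png',o[:400,:,::-1])
```

```text
(no output)
```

View pics/p3.png

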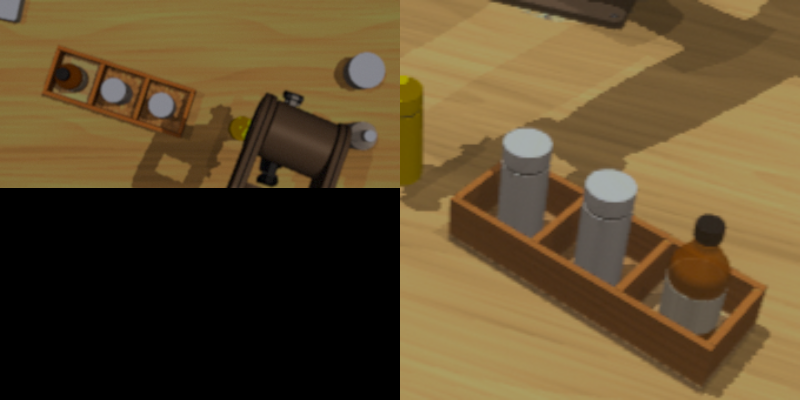

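Both tins stand upright in their cells, with lids at (113,91) and (161,105) in the top crop. The bottle and yellow tin are untouched.

```bash
python3 -c "
from station import bot
print(bot.close_job())"
```

```text
the job is handed in; nothing more can be done
None
```

Both aluminium tins now stand upright, one in each empty crate cell, and the job was handed in at about 15.5 s of the 53 s allowed; the hand-in call returned no verdict.

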